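Angle the shade-guide bar past the post into its bay

ROBOT

A 6-joint arm with a two-finger parallel gripper is mounted at the origin on a cart in front of the work surface, level with it; the furniture and walls round the work are solid. World frame = base frame: x ahead of the robot, y to its left, z up, the work surface at z = 0. Lengths are in mm, angles in degrees, forces in N, time in s.
With the tool pointing down it reaches from about 350 to 850 mm from the base axis. Payload 8.1 kg.
Tool frame: the origin (TCP) lies midway between the tips of the shut fingers; the grasp point (between the pads) lies 19 mm behind it; z points along the fingers, y is the line along which they close (so a half turn about z gives the same grasp; the last joint's range is limited). The gripper opens to 85 mm and grips with 20 to 120 N. Pads are 22 mm wide; open, the fingers measure 114 mm over their backs; the gripper's body (76 mm by 85 mm) begins 54 mm behind the grasp point. The pads swing forward as they close: fully open they stand 13 mm farther back than shut.
Start: joints at [65.122, 7.471, 85.268, -0, 87.261, -4.893], TCP at [205.041, 563.883, 231.292] pointing down, gripper open.
Joint ranges: [-169.43, 169.43], [-51.17, 129.36], [1.28, 143.12], [-76.62, 256.62], [0, 156.53], [-152.29, 152.29]. Speed limits (degrees/s): [136.94, 136.94, 159.86, 180, 180, 180].

INTERFACE

Orientations are given as [roll, pitch, yaw] about the fixed x, y, z axes, in that order (R = Rz(yaw) Ry(pitch) Rx(roll)).
In Python, from bench import r, optics, workorder gives the robot as it stands.
- The arm moves only by the tool hand_motion, called after ">>>" in YAML: its name, and indented under it one key for each argument. Schema: {"type":"object","properties":{"segments":{"type":"object","properties":{"ticks":{"type":"array","items":{"type":"array","items":{"type":"number"},"minItems":7,"maxItems":7},"minItems":1,"maxItems":8}},"additionalProperties":false,"required":["ticks"]},"force":{"type":"number"},"only":{"type":"string"},"quiet":{"type":"boolean"},"lines":{"type":"string"}},"required":["segments"],"additionalProperties":false}. segments is an object whose key "ticks" holds a list of rows, 1 to 8 of them, each of 7 numbers: a rotation vector rx, ry, rz in a scale on which 1.0 is 180 degrees, then dx, dy, dz in normalised numbers (1 is 1000 mm), then the finger opening in mm; each row is the pose to reach, as a shift and turn from the pose commanded when the call began, along the tool's axes at that moment; what a row does not reach only later rows make up. A row lasts 1/8 s, in which the tool goes at most 62.5 mm and 10.7 degrees, less where a joint would pass 70% of its speed; a pose out of reach is approached as far as the arm can. The fingers move at their own pace and stop on an object; force is the grip in N (left out, the last holds). Time passes only in rows, so rows that do not move let the fingers close. The tool returns the time, the measured TCP pose, the force, the opening and the grip force at its end. only (a regular expression) keeps the lines of the reply that match it, lines (a string "A,B") keeps lines A to B, and quiet returns only ok. Shift and turn numbers lie between -1 and 1, and a call with a number outside is refused. Input that does not fit is refused with a message, and nothing moves.
- r.sense(): the state, without advancing time (a new reading comes with each control period).
- optics.snapshot(name): name is "scene" or "top"; returns a dict with "pixels" (420x560x3 uint8, blue, green, red), "fx", "fy", "cx", "cy" (pixels), "pose" (4x4, takes a point from camera to world coordinates). Camera axes: x right, y up, looking along -z (the intrinsics and any distortion apply to the point x, -y, -z); pixel columns grow to the right and rows downward; lengths in mm; the calibration is good to about 2 mm. A picture is of the moment at which its call begins. There is no depth.
- workorder.hand_in(): hands the job in; it is judged then, once.
The state is a dict: "time": time; "joint_pos": joint angles; "qd": joint speeds; "joint_efforts": joint torques, N m; "tool_pos": TCP position; "tcp_rot": TCP orientation; "ft_force": force on the tool from outside, world axes, zero at the start; "wrist_torque": the same for the moment, N m; "finger_gap": finger opening in mm; "grip_force": force on a finger pad.
Only numpy, scipy, OpenCV 4.12 (cv2) and the standard library are available. Lean on these libraries where they do the work, as an engineer would, in place of code of your own. Each camera call takes 0.05 s, during which the arm holds its last target. There are 200 camera calls.

TASK

Push the long black shade-guide bar across the bench into its aluminium bay: angle its right end (seen from the robot) in behind the steel post first, then push the left end in, until the bar lies snug along the bay's back fence between the two end walls. Only push it, gently, with the fingertips: never grip it or lift it off the bench, and leave the jar, the eraser pad and the dental cast where they are.

Things in the scene. Friction and masses are not known exactly. Their poses are not given: they have to be found in the camera images.
- shade_bar: Loose black bar flat on the bench, 190 mm long (its y), 26 wide (x), 18.5 high, about 160 g, a row of tooth-coloured tabs in its top. Origin at the centre of its underside; z up. Flat sides and ends. It starts between robot and bay, left of the post, roughly parallel to the back fence (within 0.3 rad).
- bay: Fixed aluminium fence on the bench, no floor, open toward the robot. Origin on the bench, middle of the back fence's inner face; x away from the robot, into the fence, y to the left along it. 216 mm between the end walls (y = -108 to 108); walls 8 mm thick, 24 high; left (+y) wall comes 35 mm forward, right one 50. With the bar home its centre is at x = -13 mm, its y along the fence's y.
- post: Fixed upright round steel post, 20 mm in diameter, 46 mm high, standing before the right half of the bay, 46 to 52 mm clear of the back fence. Origin at the centre of its foot.
- jar: Loose bystander: small white porcelain-powder jar with a pink lid, 40 mm across, 36 mm high, upright, origin at the centre of its underside. Leave it alone.
- eraser: Loose bystander: green and pale blue eraser pad, 42 x 65 x 23 mm, origin at the centre of its underside. Leave it alone.
- cast: Loose bystander: cream dental cast (horseshoe with teeth), 34 x 43 x 15 mm, origin at the centre of its underside. Leave it alone.
- bar_right (a point): Middle of the bar's right end face (its -y end), at its foot, 95 mm from the bar's origin.
- bar_left (a point): Middle of the bar's left end face (its +y end), at its foot, 95 mm from the bar's origin.

How it is judged (in metres and radians):
On the way:
1. the right end of the bar is in, deeper than the post, while the left end is still outside the bay (x of bar_right in the frame of bay above -0.046 m and x of bar_left in the frame of bay below -0.05 m), for 0.1 s.
At the end, for the whole second after the job is handed in: The bar lies flat and at rest on the bench inside the bay, between the end walls: its centre within 9 mm of its place when touching the back fence, its length parallel to the fence within 0.07 rad (x of shade_bar in the frame of bay between -0.022 and -0.009 m and y of shade_bar in the frame of bay between -0.016 and 0.016 m and angle between the y axis of shade_bar and the y axis of bay, either way round below 0.07 rad and angle between shade_bar's own z axis and vertical below 0.08 rad and height (world z) of shade_bar below 0.004 m and linear speed of shade_bar below 0.01 m/s).
It fails at once if the bar is lifted off the bench or tipped up (height (world z) of shade_bar above 0.008 m or angle between shade_bar's own z axis and vertical above 0.3 rad).
It fails at once if the bar is gripped or pushed hard (over 35 N between the fingers and the bar) (contact force between the fingers and shade_bar above 35 N).
It fails at once if the jar is moved more than 15 mm (distance of jar from where it was at the start of the episode above 0.015 m).
It fails at once if the eraser pad is moved more than 15 mm (distance of eraser from where it was at the start of the episode above 0.015 m).
It fails at once if the dental cast is moved more than 15 mm (distance of cast from where it was at the start of the episode above 0.015 m).
It also fails if it takes over 64 s, if anything falls off the work surface, if the arm or the gripper's body presses on something with over 40 N, if the wrist force passes 120 N, or if a joint passes its speed limit or range.

## Working session

There is one attempt and no reset: what is moved stays moved. The work goes in short steps, Python scripts to look and compute and a tool call to move; the robot and the scene stay as the last step left them, time stands still between calls to the robot, and variables do not carry over. Pictures are saved under pics/ and viewed, at most 10 in all, crops included, and the job is handed in when it is done.

```bash
mkdir -p pics; ls; python3 - <<'E'
from bench import r, optics
import cv2
for n in("scene","top"):
    s=optics.snapshot(n); cv2.imwrite(f"pics/{n}0.png",s["pixels"]); print(n,{k:v for k,v in s.items() if k!="pixels"})
s=r.sense();print(s["time"],s["tool_pos"],s["tcp_rot"])
E
```

```text
pics
scene {'fx': 438.813058483732, 'fy': 438.813058483732, 'cx': 282.0217374884, 'cy': 207.97093239610675, 'pose': array([[ 4.31852799e-01,  6.90230997e-01, -5.80589640e-01,
         5.54376082e+01],
       [-9.01944076e-01,  3.30633060e-01, -2.77810481e-01,
        -4.44451233e+02],
       [ 2.08724210e-04,  6.43632620e-01,  7.65334572e-01,
         6.99733454e+02],
       [ 0.00000000e+00,  0.00000000e+00,  0.00000000e+00,
         1.00000000e+00]])}
top {'fx': 393.7888564147023, 'fy': 393.7888564147023, 'cx': 282.8728868321082, 'cy': 208.943241970735, 'pose': array([[-5.51083889e-03,  9.96697067e-01, -8.10221447e-02,
         4.66217822e+02],
       [-9.99923741e-01, -6.38785262e-03, -1.05691516e-02,
        -1.99987712e+02],
       [-1.10518000e-02,  8.09577211e-02,  9.96656262e-01,
         8.99580225e+02],
       [ 0.00000000e+00,  0.00000000e+00,  0.00000000e+00,
         1.00000000e+00]])}
0.1 [204.81761892 563.441689   230.35845887] [-1.79905875e+02 -8.39787652e-03  1.60016271e+02]
```

View pics/top0.png

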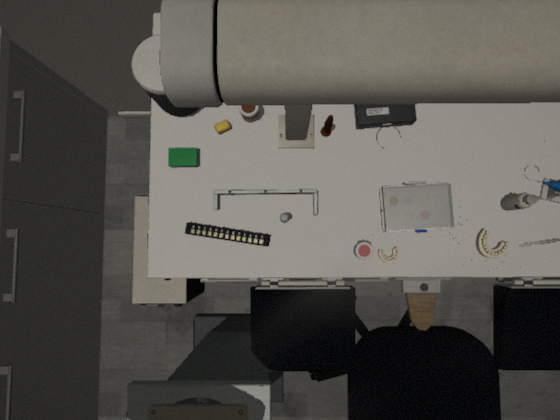

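View pics/scene0.png

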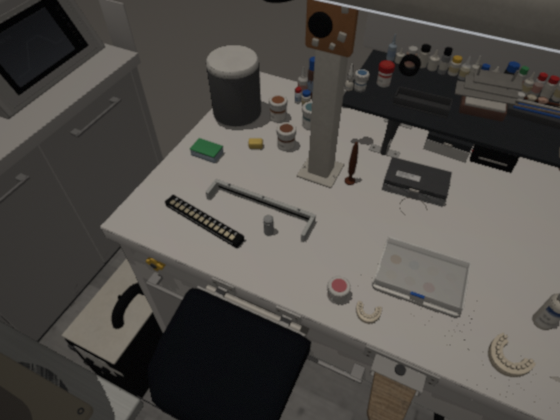

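The top view shows the bar around (228,234), the bay's back fence from (217,190) to (318,190), and the post at (286,217). The jar is at (364,250), the cast at (388,254) and the eraser at (183,157). I'll enlarge the work area for precise pixels.

```bash
python3 - <<'E'
import cv2
a=cv2.imread("pics/top0.png")[175:255,175:335]; b=cv2.imread("pics/scene0.png")[170:255,155:325]
f=lambda i,k:cv2.convertScaleAbs(cv2.resize(i,None,fx=k,fy=k,interpolation=cv2.INTER_CUBIC),alpha=1.3)
cv2.imwrite("pics/topc.png",f(a,5)); cv2.imwrite("pics/scenec.png",f(b,4.7))
E
```

```text
(no output)
```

View pics/topc.png

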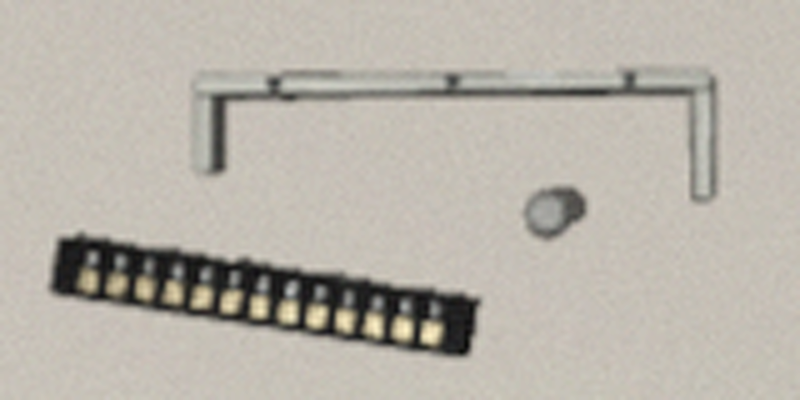

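View pics/scenec.png

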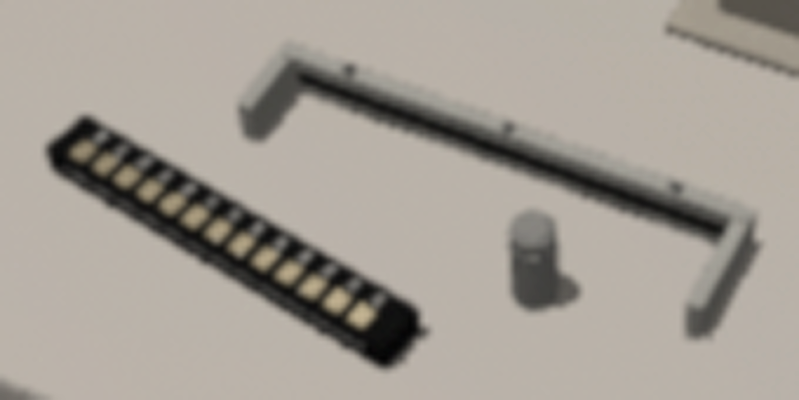

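```bash
cat > h.py <<'E'
import numpy as np
K={}
def cams():
    from bench import optics
    return {n:optics.snapshot(n) for n in("top","scene")}
def ray(s,p):
    T=np.array(s["pose"]);d=np.array([(p[0]-s["cx"])/s["fx"],-(p[1]-s["cy"])/s["fy"],-1]);return T[:3,3],T[:3,:3]@d
def onz(s,p,z):
    o,d=ray(s,p);return (o+d*(z-o[2])/d[2])[:2]
def tri(s1,p1,s2,p2):
    o1,d1=ray(s1,p1);o2,d2=ray(s2,p2);A=np.c_[d1,-d2];t=np.linalg.lstsq(A,o2-o1,rcond=None)[0]
    a=o1+d1*t[0];b=o2+d2*t[1];return (a+b)/2,np.linalg.norm(a-b)
def world2px(s,P):
    T=np.array(s["pose"]);c=T[:3,:3].T@(np.array(P)-T[:3,3]);return [s["cx"]+s["fx"]*c[0]/-c[2],s["cy"]-s["fy"]*c[1]/-c[2]]
E
python3 - <<'E'
from h import *
np.set_printoptions(precision=1,suppress=True)
c=cams();t=c["top"];s=c["scene"]
T=lambda p:(p[0]/5+175-.4,p[1]/5+175-.4)
S=lambda p:(p[0]/4.7+155-.4,p[1]/4.7+170-.4)
for n,a,b in[("post",(547,213),(533,226)),("barLF",(62,238),(88,117)),("barLN",(55,292),(50,150)),("barRF",(478,298),(415,310)),("hole2",(453,78),(508,128)),("hole3",(630,76),(676,187)),("hole1",(275,82),(349,70)),("outL",(195,73),(288,43)),("outR",(712,70),(752,213)),("wallLfront",(208,172),(245,103)),("wallRfront",(703,198),(697,300))]:
    print(n,*tri(t,T(a),s,S(b)))
print("bar z18.5 top",[onz(t,T(p),18.5) for p in[(62,238),(55,292),(468,352),(478,298)]])
print("fence z24 top",[onz(t,T(p),24) for p in[(222,97),(692,90),(195,73),(712,70),(208,172),(703,198)]],"post46",onz(t,T((547,213)),46))
for n,p,z in(("jar",(364,250),36),("cast",(388,254),15),("eraser",(183,157),23)):print(n,onz(t,p,z))
E
```

```text
post [ 517.7 -193.4   46.2] 0.31354279763417847
barLF [509.7  25.4  15.1] 0.5517494853593276
barLN [485.3  27.9  16.8] 0.21213117899841388
barRF [ 480.2 -159.9   15.3] 4.727028276718275
hole2 [ 579.5 -150.5   22.4] 1.7875742404281525
hole3 [ 580.1 -230.4   22.7] 0.7188316472288384
hole1 [578.2 -70.9  24.2] 1.3333992449959342
outL [583.3 -34.8  20.5] 0.05725774352725891
outR [ 582.1 -266.1   22.1] 3.1184317048708863
wallLfront [537.6 -42.1  28.8] 0.9930006771665025
wallRfront [ 525.3 -263.    27. ] 1.429870117534846
bar z18.5 top [array([509.4,  24.8]), array([485.2,  27.6]), array([ 457.4, -157.5]), array([ 481.4, -162. ])]
fence z24 top [array([571.9, -47.7]), array([ 573.6, -258.3]), array([582.9, -35.5]), array([ 582.6, -267.3]), array([538.2, -41.7]), array([ 525.2, -262.6])] post46 [ 517.6 -193.3]
jar [ 445.6 -367. ]
cast [ 436.  -424.1]
eraser [656.9  34.8]
```

Measured from both views, in world coordinates:

| Item | Position |
|---|---|
| Bay origin | ≈ (574.5, -151.5), yaw ≈ 0.6° |
| Post | (517.6, -193.3), top at 46 mm |
| Bar centre | (483.4, -66.8), yaw -8.5° |

The triangulated heights agree with the text. I'll push with both open fingertips against the near side, so the bar's angle follows the tool. First I'll go above a point about 20 mm in front of the near face.

The rows are not in the units I measure in: shifts go in shares of 1000 mm and turns go in shares of 180 degrees. I convert before sending: -393 mm is -0.393, -352 mm is -0.352, -8 degrees is -0.0444.

>>> hand_motion:
  segments: {"ticks": [[0,0,-0.0056,-0.05,-0.058,0.015,85],[0,0,-0.0167,-0.1,-0.117,0.03,85],[0,0,-0.0222,-0.14,-0.164,0.045,85],[0,0,-0.0278,-0.18,-0.211,0.06,85],[0,0,-0.0333,-0.22,-0.258,0.075,85],[0,0,-0.0389,-0.26,-0.305,0.09,85],[0,0,-0.0444,-0.3,-0.352,0.1,85],[0,0,-0.0444,-0.335,-0.393,0.11,85]]}

```text
time: 1.2
tool_pos: [376.3, 104.1, 126.3]
tcp_rot: [180.0, 0.1, 168.0]
ft_force: [1.8, 0.3, -0.1]
finger_gap: 84.9
grip_force: 0.0
```

>>> hand_motion:
  segments: {"ticks": [[0,0,-0.0056,-0.035,-0.04,0.005,85],[0,0,-0.0111,-0.07,-0.08,0.01,85],[0,0,-0.0194,-0.088,-0.101,0.02,85],[0,0,-0.0194,-0.088,-0.101,0.02,85],[0,0,-0.0194,-0.088,-0.101,0.02,85]]}

```text
time: 1.82
tool_pos: [440.6, -10.7, 106.4]
tcp_rot: [180.0, -0.0, 171.5]
ft_force: [0.1, -0.6, 0.8]
finger_gap: 85.0
grip_force: 0.0
```

```bash
python3 -c "
from bench import r
s=r.sense();print(s['time'],s['tool_pos'],s['tcp_rot'],s['ft_force'],s['finger_gap'])"
```

```text
1.825 [440.56793632 -10.68872457 106.36236639] [ 1.79983004e+02 -4.54923204e-02  1.71478763e+02] [ 0.11916226 -0.58214614  0.82070578] 85.04183669027093
```

In the tool's units: 112 mm is 0.112, -6.6 mm is -0.0066.

>>> hand_motion:
  segments: {"ticks": [[0,0,0,-0.004,-0.03,0.015,85],[0,0,0,-0.0066,-0.049,0.04,85],[0,0,0,-0.0066,-0.049,0.07,85],[0,0,0,-0.0066,-0.049,0.095,85],[0,0,0,-0.0066,-0.049,0.108,85],[0,0,0,-0.0066,-0.049,0.112,85],[0,0,0,-0.0066,-0.049,0.112,85],[0,0,0,-0.0066,-0.049,0.112,85]]}

```text
time: 2.82
tool_pos: [441.2, -60.7, -4.5]
tcp_rot: [-180.0, 0.1, 171.5]
ft_force: [0.4, -0.1, -0.3]
finger_gap: 85.1
grip_force: 0.0
```

```bash
python3 - <<'E'
from h import *; import cv2
c=cams();K=cv2.hconcat([cv2.resize(c["top"]["pixels"][170:270,165:325],None,fx=2.5,fy=2.5),cv2.resize(c["scene"]["pixels"][160:260,140:300],None,fx=2.5,fy=2.5)])
cv2.imwrite("pics/a.png",cv2.convertScaleAbs(K,alpha=1.3))
E
```

```text
(no output)
```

View pics/a.png

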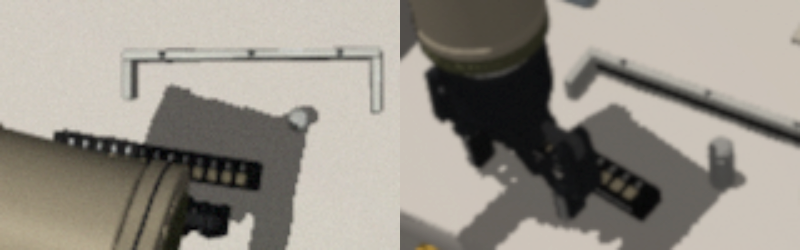

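The crops show both fingertips on the bench side of the bar's near face, with the right fingertip about 15 mm off it. Next is contact, then the first half of the push with rotation.

In the tool's units: -39 mm is -0.039, -34.5 mm is -0.0345, -9.5 degrees is -0.0528.

>>> hand_motion:
  segments: {"ticks": [[0,0,0,-0.008,0,0,85],[0,0,0,-0.014,0,0,85],[0,0,0,-0.018,0,0,85],[0,0,0,-0.021,0,0,85],[0,0,-0.0139,-0.0255,0,0,85],[0,0,-0.0278,-0.03,-0.0005,0,85],[0,0,-0.0417,-0.0345,-0.001,0,85],[0,0,-0.0528,-0.039,-0.001,0,85]]}

```text
time: 3.92
tool_pos: [478.6, -67.3, -5.8]
tcp_rot: [180.0, -0.0, -178.9]
ft_force: [-0.7, -0.7, -0.1]
finger_gap: 84.8
grip_force: 0.6
```

```bash
cat >> h.py <<'E'
def show(f):
    import cv2
    c=cams();g=lambda n,y,x:cv2.resize(c[n]["pixels"][y:y+90,x:x+160],None,fx=5,fy=3.3333*5/3.3333)
    K=np.vstack([cv2.resize(c[n]["pixels"][y:y+75,x:x+200],None,fx=4,fy=4,interpolation=cv2.INTER_CUBIC) for n,y,x in(("top",180,145),("scene",175,140))])
    cv2.imwrite(f,cv2.convertScaleAbs(K,alpha=1.4))
E
python3 -c "from h import *;show('pics/b.png')"
```

```text
(no output)
```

View pics/b.png

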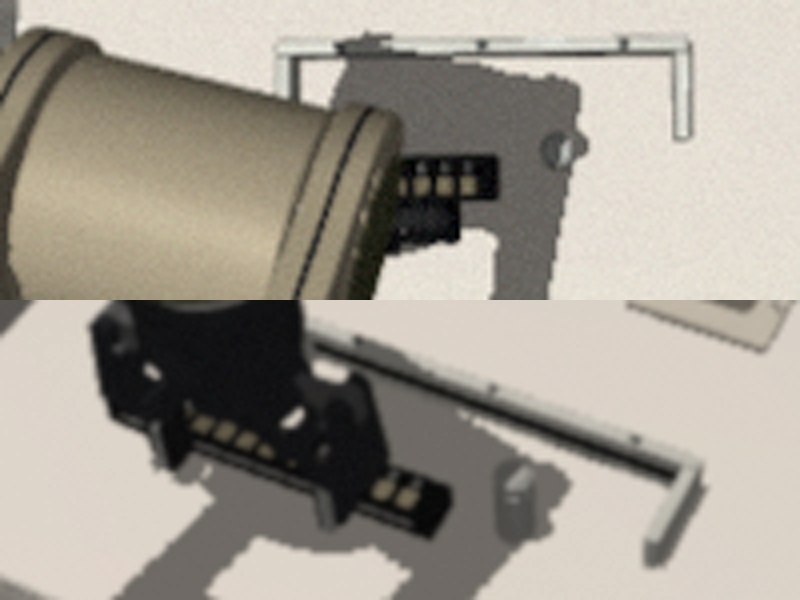

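Both fingertips are flush on the bar. Its right end is at top-crop (497,157–198), which is y≈-160, with the mid-face at x≈504, as the tool pose predicts. I'll continue to the entry angle of about +10°.

In the tool's units: -19.3 mm is -0.0193, -16 mm is -0.016, -9.5 degrees is -0.0528.

>>> hand_motion:
  segments: {"ticks": [[0,0,-0.0089,-0.003,-0.001,0,85],[0,0,-0.0178,-0.0065,-0.0015,0,85],[0,0,-0.0267,-0.01,-0.002,0,85],[0,0,-0.0356,-0.013,-0.003,0,85],[0,0,-0.0444,-0.016,-0.0035,0,85],[0,0,-0.0528,-0.0193,-0.004,0,85],[0,0,-0.0528,-0.0193,-0.004,0,85]]}

```text
time: 4.9
tool_pos: [498.5, -71.1, -5.4]
tcp_rot: [-180.0, 0.0, -169.5]
ft_force: [-1.0, -0.6, 0.2]
finger_gap: 84.9
grip_force: 0.0
```

```bash
python3 -c "from h import *;show('pics/c.png')"
```

```text
(no output)
```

View pics/c.png

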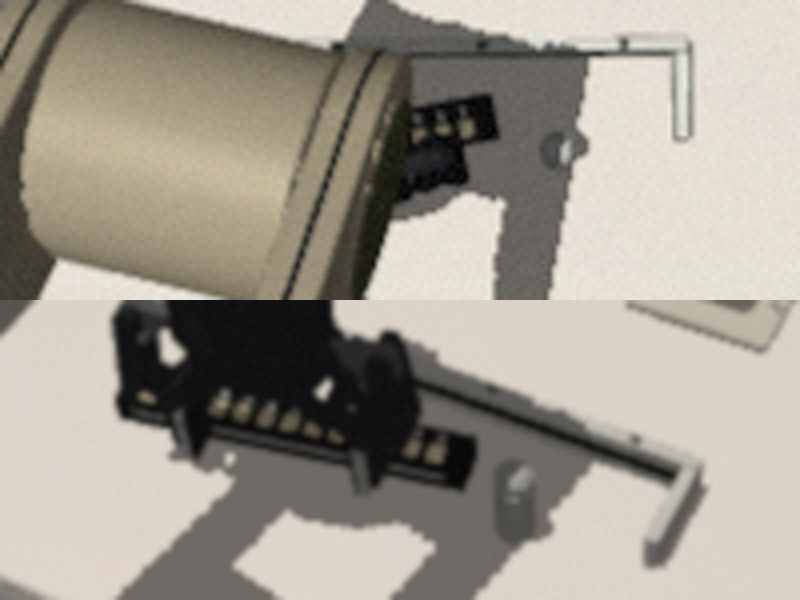

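The bar is at about +10.5°. Its right end is around (494,117) in the crop, x≈538, 35 mm short of the fence and roughly 4 mm clear of the post's line. Now I'll back off, lift, shut the fingers and come down beyond the left end.

In the tool's units: 131 mm is 0.131, 100 mm is 0.1.

>>> hand_motion:
  segments: {"ticks": [[0,0,0,0.012,0,0,85],[0,0,0,0.022,0,-0.02,85],[0,0,0,0.022,0,-0.06,85],[0,0,0,0.015,0.01,-0.08,40],[0,0,0,0.005,0.06,-0.08,0],[0,0,0,-0.01,0.1,-0.08,0],[0,0,0,-0.024,0.131,-0.08,0],[0,0,0,-0.024,0.131,-0.08,0]]}

```text
time: 6.0
tool_pos: [497.4, 63.9, 74.5]
tcp_rot: [180.0, 0.0, -169.3]
ft_force: [-0.0, -0.6, 0.3]
finger_gap: 0.2
grip_force: 0.0
```

>>> hand_motion:
  segments: {"ticks": [[0,0,0,0,0,0,0],[0,0,0,0,0,0,0],[0,0,0,0,0,0.02,0],[0,0,0,0,0,0.045,0],[0,0,0,0,0,0.062,0],[0,0,0,0,0,0.0686,0],[0,0,0,0,0,0.0686,0]]}

```text
time: 6.88
tool_pos: [497.6, 62.0, 5.7]
tcp_rot: [180.0, -0.0, -169.5]
ft_force: [0.4, 0.5, 0.1]
finger_gap: 0.1
grip_force: 0.0
```

```bash
python3 -c "from h import *;show('pics/d.png')"
```

```text
(no output)
```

View pics/d.png

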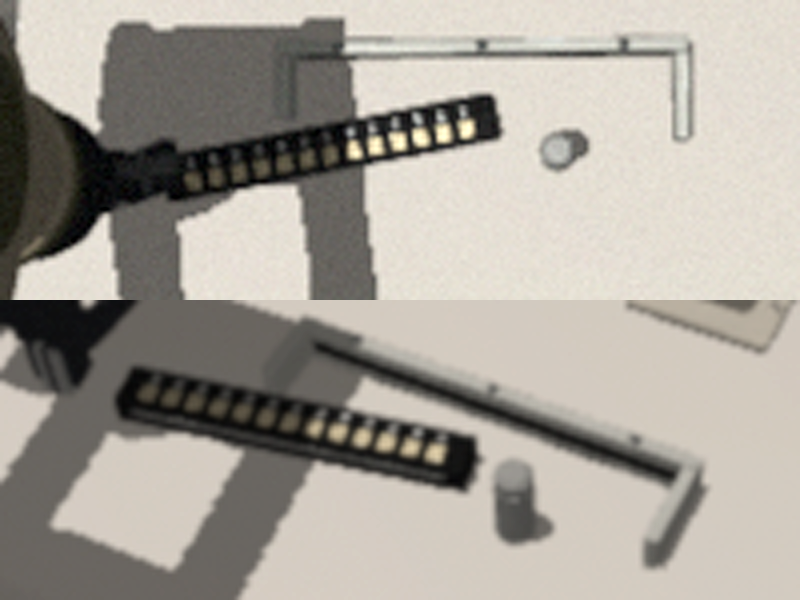

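The whole bar is visible: the near edge runs from (172,198) to (498,136) in the top crop, at about +10.7°, with the shut fingers just beyond its left end. I'll slide it along its own axis behind the post, half-way first, and then measure with code.

In the tool's units: -55 mm is -0.055, -49 mm is -0.049.

>>> hand_motion:
  segments: {"ticks": [[0,0,0,0,-0.012,0,0],[0,0,0,0,-0.018,0,0],[0,0,0,0,-0.025,0,0],[0,0,0,0,-0.033,0,0],[0,0,0,0,-0.041,0,0],[0,0,0,0,-0.049,0,0],[0,0,0,0,-0.055,0,0],[0,0,0,0,-0.055,0,0]]}

```text
time: 7.98
tool_pos: [508.2, 7.4, 6.1]
tcp_rot: [-180.0, 0.0, -169.5]
ft_force: [0.3, 2.1, 2.8]
finger_gap: -0.0
grip_force: 1.2
```

>>> hand_motion:
  segments: {"ticks": [[0,0,0,0,0.02,0,0],[0,0,0,0,0.05,0,0],[0,0,0,0,0.05,0,0]]}

```text
time: 8.35
tool_pos: [497.8, 58.0, 5.2]
tcp_rot: [-180.0, -0.1, -169.4]
ft_force: [0.3, -1.0, 0.0]
finger_gap: 0.2
grip_force: 0.0
```

```bash
cat >> h.py <<'E'
def bar():
    import cv2
    c=cams()["top"];g=c["pixels"].max(2);m=(g<45).astype(np.uint8)
    m[:175]=0;m[262:]=0;m[:,:150]=0;m[:,340:]=0
    m=cv2.morphologyEx(cv2.copyMakeBorder(m,5,5,5,5,0),cv2.MORPH_CLOSE,np.ones((5,5)))[5:-5,5:-5]
    m=cv2.morphologyEx(m,cv2.MORPH_OPEN,np.ones((5,5)))
    k=max(cv2.findContours(m,0,cv2.CHAIN_APPROX_NONE)[0],key=cv2.contourArea)
    P=np.array([onz(c,p[0],18.5) for p in k],np.float32)
    (cx,cy),wh,a=cv2.minAreaRect(P);B=cv2.boxPoints(((cx,cy),wh,a))
    e=max([B[1]-B[0],B[2]-B[1]],key=np.linalg.norm);e=e*np.sign(e[1])
    th=np.degrees(np.arctan2(-e[0],e[1]));n=np.array([np.cos(np.radians(th)),np.sin(np.radians(th))]);u=np.array([-n[1],n[0]])
    C=np.array([cx,cy]);f=lambda q:np.round(q-[574.5,-151.5]+[(q[1]+151.5)*.01,0],1)
    print("C",C.round(1),"size",np.round(wh,1),"yaw",th.round(2),"d_post",((C-[517.6,-193.3])@n).round(1),"bay R,C,L",f(C-95*u),f(C),f(C+95*u))
E
python3 -c "from h import *;bar()"
```

```text
C [505.8  61.8] size [87.9 92.4] yaw 1.25 d_post -6.2 bay R,C,L [-65.5 118.4] [-66.6 213.3] [-67.7 308.3]
```

```bash
sed -i 's/key=cv2.contourArea)$/key=lambda q:-abs(np.ptp(cv2.boxPoints(cv2.minAreaRect(q)),axis=0).max()-83))/' h.py; python3 -c "from h import *;bar()"
```

```text
C [527.9 -99.5] size [ 26.6 188.4] yaw 10.45 d_post 27.2 bay R,C,L [-29.7 -41.5] [-46.  52.] [-62.3 145.4]
```

The rectangle fit gives the right size and yaw 10.45°, with the post gap unchanged. I'll slide it the rest of the way.

In the tool's units: -86 mm is -0.086, -78 mm is -0.078.

>>> hand_motion:
  segments: {"ticks": [[0,0,0,0,-0.022,0,0],[0,0,0,0,-0.04,0,0],[0,0,0,0,-0.047,0,0],[0,0,0,0,-0.054,0,0],[0,0,0,0,-0.062,0,0],[0,0,0,0,-0.07,0,0],[0,0,0,0,-0.078,0,0],[0,0,0,0,-0.086,0,0]]}

```text
time: 9.55
tool_pos: [514.4, -27.7, 5.8]
tcp_rot: [180.0, -0.0, -169.5]
ft_force: [0.1, 1.7, -0.1]
finger_gap: 0.0
grip_force: 0.6
```

>>> hand_motion:
  segments: {"ticks": [[0,0,0,0,-0.007,0,0],[0,0,0,0,-0.014,0,0],[0,0,0,0,-0.014,0,0],[0,0,0,0,0.006,0,0],[0,0,0,0,0.036,0,0],[0,0,0,0,0.036,0,0]]}

```text
time: 10.3
tool_pos: [507.0, 10.6, 5.6]
tcp_rot: [180.0, -0.0, -169.3]
ft_force: [-0.3, 0.5, 0.5]
finger_gap: 0.1
grip_force: 0.0
```

```bash
python3 -c "from h import *;bar()"
```

```text
C [ 537.1 -149.2] size [ 26.1 188.1] yaw 10.99 d_post 27.5 bay R,C,L [-20.2 -90.9] [-37.4   2.3] [-54.6  95.6]
```

The bar is now at yaw 11°, right end 20 mm from the fence behind the post and left end still outside, with its centre at y=+2. Next I'll lift, open the fingers and go to the near side, left of the post.

In the tool's units: -125 mm is -0.125, -105 mm is -0.105.

>>> hand_motion:
  segments: {"ticks": [[0,0,0,0,0,-0.03,0],[0,0,0,0,0,-0.07,0],[0,0,0,0.02,-0.02,-0.085,40],[0,0,0,0.045,-0.06,-0.085,85],[0,0,0,0.049,-0.105,-0.08,85],[0,0,0,0.049,-0.125,-0.07,85],[0,0,0,0.049,-0.125,-0.06,85],[0,0,0,0.049,-0.125,-0.06,85]]}

```text
time: 11.4
tool_pos: [481.3, -122.6, 64.2]
tcp_rot: [179.9, -0.2, -169.5]
ft_force: [-0.4, -0.1, -0.4]
finger_gap: 84.8
grip_force: 0.0
```

>>> hand_motion:
  segments: {"ticks": [[0,0,0,0,0,0.02,85],[0,0,0,0,0,0.045,85],[0,0,0,0,0,0.064,85],[0,0,0,0,0,0.071,85],[0,0,0,0,0,0.071,85]]}

```text
time: 12.02
tool_pos: [482.3, -122.9, -5.2]
tcp_rot: [180.0, -0.0, -169.4]
ft_force: [0.8, -1.2, 0.1]
finger_gap: 85.1
grip_force: 0.0
```

```bash
python3 -c "from h import *;show('pics/e.png')"
```

```text
(no output)
```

View pics/e.png

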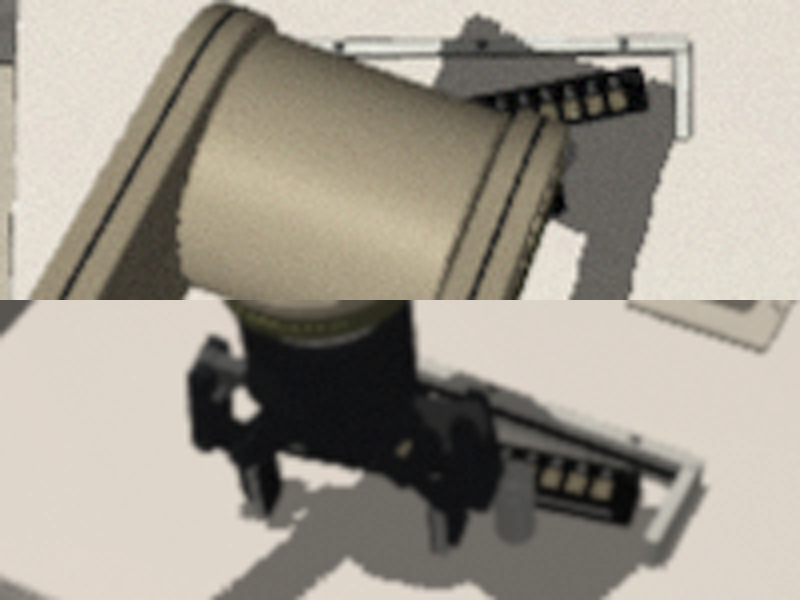

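The view shows the right fingertip at about (445,535) in the lower crop, just left of the post at (517,500), with the bar's right end behind the post. The open knuckles come close to the post, so I'll narrow to 60 mm and then push the left end in.

In the tool's units: -35 mm is -0.035, -30 mm is -0.03, 4 degrees is 0.0222.

>>> hand_motion:
  segments: {"ticks": [[0,0,0,0,0,-0.005,60],[0,0,0,0,0,-0.005,60],[0,0,0,-0.01,0,-0.005,60],[0,0,0,-0.018,0,-0.005,60],[0,0,0,-0.023,0,-0.005,60],[0,0,0,-0.026,0,-0.005,60],[0,0,0.0111,-0.03,-0.0005,-0.005,60],[0,0,0.0222,-0.035,-0.001,-0.005,60]]}

```text
time: 13.12
tool_pos: [516.5, -118.1, -0.5]
tcp_rot: [180.0, -0.1, -173.5]
ft_force: [-2.2, -0.2, 1.7]
finger_gap: 60.4
grip_force: 1.1
```

>>> hand_motion:
  segments: {"ticks": [[0,0,0.0089,-0.005,-0.0005,0,60],[0,0,0.0178,-0.01,-0.001,0,60],[0,0,0.0278,-0.014,-0.0015,0,60],[0,0,0.0356,-0.017,-0.0018,0,60],[0,0,0.0356,-0.017,-0.0018,0,60]]}

```text
time: 13.75
tool_pos: [534.5, -118.2, -0.0]
tcp_rot: [-180.0, 0.0, -179.9]
ft_force: [0.1, 0.3, 0.2]
finger_gap: 60.3
grip_force: 0.0
```

```bash
python3 -c "from h import *;bar()"
```

```text
C [ 548.9 -204.5] size [85.4 49.7] yaw -0.39 d_post 31.4 bay R,C,L [ -27.7 -148. ] [-26.1 -53. ] [-24.5  42. ]
```

In the tool's units: 170 mm is 0.17, 140 mm is 0.14.

>>> hand_motion:
  segments: {"ticks": [[0,0,0,0.012,0,0,60],[0,0,0,0.025,0,0,60],[0,0,0,0.035,0,-0.04,60],[0,0,0,0.035,0.04,-0.07,60],[0,0,0,0.035,0.09,-0.07,60],[0,0,0,0.035,0.14,-0.07,60],[0,0,0,0.035,0.17,-0.07,60],[0,0,0,0.035,0.17,-0.07,60]]}

```text
time: 14.85
tool_pos: [497.7, 53.4, 69.7]
tcp_rot: [180.0, -0.0, -179.7]
ft_force: [-0.3, 0.3, 0.4]
finger_gap: 60.1
grip_force: 0.0
```

```bash
python3 -c "from h import *;bar()"
```

```text
C [ 559.4 -152.6] size [189.3  24.9] yaw -0.39 d_post 41.5 bay R,C,L [-16.7 -96.1] [-15.1  -1.1] [-13.5  93.9]
```

```bash
python3 -c "from h import *;show('pics/f.png')"
```

```text
(no output)
```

View pics/f.png

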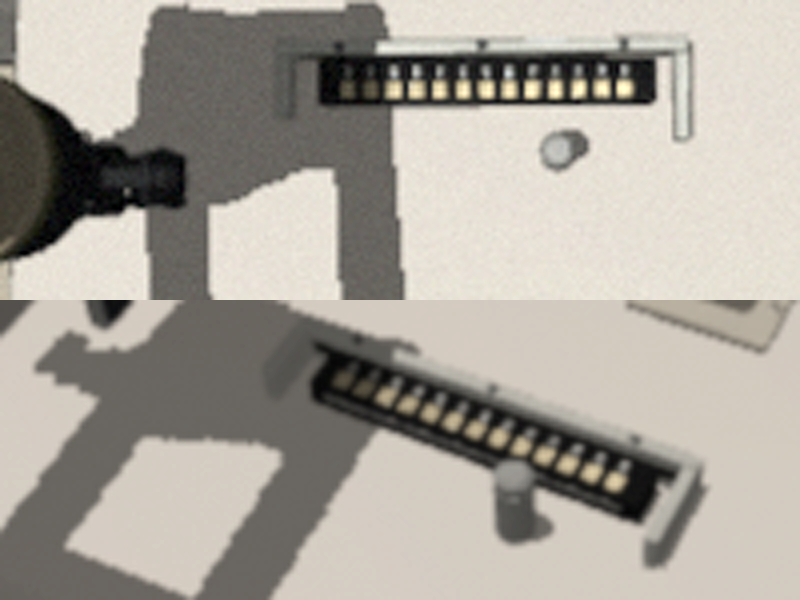

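The bar lies along the back fence, from (320,80) to (655,80) in the top crop, centred between the walls and parallel to the fence. Handing in.

```bash
python3 -c "
from bench import workorder
print(workorder.hand_in())"
```

```text
the job is handed in; nothing more can be done
None
```

I pushed the bar into the bay, right end first behind the post, and handed the job in at about 15 s. My last measurement put its centre about 2 mm short of touching the fence, 1 mm off centre and about 1° off parallel, all within the limits; the hand-in returned no verdict.

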